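# Fill the tin row on the seasoning rack and close it up

### The job

Put the two square steel tins that stand on the bench into the free space of the row on the rack, upright behind the front lip and in line with the two already there. Then gently slide the rack's bookend up by its tab until all four tins stand squeezed side by side against the end wall with no gaps left, and let go. Leave the other things on the bench where they are.

Things in the scene. Friction and masses are not known exactly. Their poses are not given: they have to be found in the camera images.
- rack: low fixed metal rack at the robot's right, its open front to the left, its row running away from the robot to the end wall. Origin: at bench height under the row's line; x to the back, y along the row to the end wall, z up. Deck top z = 20 mm, front edge x = -50. The tins stand along x = 0 in a 68 mm deep channel: front lip (inner face x = -34, outer -40, top z = 32) and back rail (inner face x = +34, top z = 40 mm).
- end_wall (a point): middle of the fixed end wall's inner face, at rack (0, +150, 50) mm; wall top 80 mm above the bench. Axes as the rack.
- overshelf (a point): middle of the front lower edge of the slatted overshelf, at rack (5, -10, 236) mm; it covers the row from here backwards, rack y -190 to +170, on two posts at x = +60. A gripper cannot come straight down on the row: it must reach in from the front, tilted back about 25 to 45 degrees. A bamboo box stands on it.
- bookend (a joint): sliding bookend, in m, grows as it slides along rack +y to the end wall, range 0 to 0.10. The face of its plate (in the channel, top 74 mm above the bench) is at rack y = -170 mm + this value. About 2 N of friction; it stays where it is left. Pushing the whole row along takes 5 to 12 N; more than 30 N is too hard.
- tab (a point): grip point of the bookend's tab, in front of the lip at rack x = -78 mm: an upright dark steel plate 10 mm thick (along y), 24 mm wide (x), from 37 to 105 mm above the bench; the point is 90 mm above the bench. It moves with the bookend, 3 mm to the -y side of the plate's face; pinch or push it.
- tin_a_mid (a point): square brushed-steel tin with a fixed lid, 0.14 to 0.26 kg, 106 mm tall: body 58 x 58 x 64 mm, lid 4 mm, then a square knob 20 x 20 x 38 mm tall, faces parallel to the tin's. Point: centre, 53 mm above the underside (knob middle 34 mm higher); z up, x and y square to the sides. Starts upright on the bench before the rack's open front; to be put in the row.
- tin_b_mid (a point): square brushed-steel tin with a fixed lid, 0.14 to 0.26 kg, 106 mm tall: body 58 x 58 x 64 mm, lid 4 mm, then a square knob 20 x 20 x 38 mm tall, faces parallel to the tin's. Point: centre, 53 mm above the underside (knob middle 34 mm higher); z up, x and y square to the sides. Starts upright on the bench before the rack's open front; to be put in the row.
- tin_c_mid (a point): square brushed-steel tin with a fixed lid, 0.14 to 0.26 kg, 106 mm tall: body 58 x 58 x 64 mm, lid 4 mm, then a square knob 20 x 20 x 38 mm tall, faces parallel to the tin's. Point: centre, 53 mm above the underside (knob middle 34 mm higher); z up, x and y square to the sides. Already stands in the rack, nearest the end wall.
- tin_d_mid (a point): square brushed-steel tin with a fixed lid, 0.14 to 0.26 kg, 106 mm tall: body 58 x 58 x 64 mm, lid 4 mm, then a square knob 20 x 20 x 38 mm tall, faces parallel to the tin's. Point: centre, 53 mm above the underside (knob middle 34 mm higher); z up, x and y square to the sides. Already stands in the rack, next to the first, perhaps with a small gap. The free space is on its -y side, towards the bookend.
- round_tin_mid (a point): bystander: a round steel tin, diameter 68 mm, 102 mm tall with a round knob; the point is its centre, 51 mm up. Stays on the bench.
- prep_bowl_mid (a point): bystander: small steel bowl, diameter 90 mm, 42 mm tall; the point is its centre, 21 mm up.
- jar_mid (a point): bystander: low amber glass jar with a black lid, diameter 60 mm, 80 mm tall; the point is its centre, 40 mm up.
- tub_mid (a point): bystander: open clear plastic tub, 110 x 100 mm, 50 mm tall; the point is its centre, 25 mm up.

How it is judged:
At the end, for the whole second after the job is handed in: All four square tins stand upright and still on the deck, centres within 8 mm of the row line (rack x = 0), 70 to 76 mm above the bench, rack y from -60 to 126 mm, tilt under 0.06 rad, and the bookend joint is above 0.085: at most 3 mm of slack in the whole row (x of tin_c_mid in the frame of rack between -0.008 and 0.008 m and y of tin_c_mid in the frame of rack between -0.06 and 0.126 m and z of tin_c_mid in the frame of rack between 0.07 and 0.076 m and angle between each of tin_c_mid, tin_d_mid, tin_a_mid, tin_b_mid's own z axis and vertical below 0.06 rad and linear speed of each of tin_c, tin_d, tin_a, tin_b below 0.02 m/s and x of tin_d_mid in the frame of rack between -0.008 and 0.008 m and y of tin_d_mid in the frame of rack between -0.06 and 0.126 m and z of tin_d_mid in the frame of rack between 0.07 and 0.076 m and x of tin_a_mid in the frame of rack between -0.008 and 0.008 m and y of tin_a_mid in the frame of rack between -0.06 and 0.126 m and z of tin_a_mid in the frame of rack between 0.07 and 0.076 m and x of tin_b_mid in the frame of rack between -0.008 and 0.008 m and y of tin_b_mid in the frame of rack between -0.06 and 0.126 m and z of tin_b_mid in the frame of rack between 0.07 and 0.076 m and value of joint bookend above 0.085 m); the robot touches nothing.
It fails at once if the round tin, bowl, jar or tub is moved by more than 30 mm (distance of any of round_tin_mid, prep_bowl_mid, jar_mid, tub_mid from where it was at the start of the episode above 0.03 m).
It fails at once if a tin already in the row is lifted or knocked over (z of any of tin_c_mid, tin_d_mid in the frame of rack above 0.085 m or angle between any of tin_c_mid, tin_d_mid's own z axis and vertical above 0.35 rad).
It fails at once if the row is squeezed hard: the bookend presses on a tin with more than 35 N (contact force between any of tin_a, tin_b, tin_c, tin_d and bookend above 35 N).
It also fails if it takes over 72 s, if anything falls off the work surface, if the arm or the gripper's body presses on something with over 40 N, if the wrist force passes 120 N, or if a joint passes its speed limit or range.

### The arm

A 7-joint arm with a two-finger parallel gripper is mounted at the origin on the work surface. World frame = base frame: x ahead of the robot, y to its left, z up, the work surface at z = 0. Lengths are in m, angles in rad, forces in N, time in s.
With the tool pointing down it reaches from about 0.35 to 0.9 m from the base axis. Payload 19.9 kg.
Tool frame: the origin (TCP) lies between the finger pads; the fingertips stand 19 mm ahead of it and the grasp point (between the pads) is the TCP; z points along the fingers, y is the direction in which the jaws open and shut (so a half turn about z gives the same grasp; the last joint's range is limited). The gripper opens to 94 mm and grips with 3 to 60 N. Pads are 16 mm wide; open, the fingers measure 119 mm over their backs; the gripper's body (75 mm by 177 mm) begins 78 mm behind the grasp point.
Start: joints at [1.062, 0.417, -0.01, 1.614, 0.005, 1.111, -0.053], TCP at [0.282, -0.558, 0.194] pointing down, gripper open.
Joint ranges: [-2.81, 2.81], [-0.39, 2.02], [-1.27, 1.25], [0.06, 2.57], [-1.19, 4.33], [0.19, 2], [-2.82, 2.82]. Speed limits (rad/s): [1.89, 1.89, 2.39, 2.39, 3.01, 3.01, 3.01].

### API

Orientations are given as a 3x3 rotation matrix whose columns are the frame's x, y, z axes.
In Python, from rig import robot gives the robot as it stands. Calls block until the motion is done:
- robot.move_ptp(position, orientation): joint-space move of the TCP to a pose.
- robot.move_linear(position, velocity=0.15, frame=None, threshold=None): straight line of the TCP; frame=None keeps the orientation; velocity is the mean speed in m/s. With threshold (N) it stops when the force on the tool has changed by that much, and returns True; else False.
- robot.goto_joints(angles): joint-space move.
- robot.gripper_to(opening): finger opening in m; the grip force is fixed at half the most; returns when the fingers have stopped.
- robot.pause(seconds).
- robot.ik(position, orientation): joint angles nearest the present ones, or None.
- robot.get_state(): the state.
- robot.grab_frame(name): name is "scene" or "top" or "wrist"; returns the picture (480x640x3 uint8, red, green, blue); there is no depth.
- robot.camera_info(name): a dict with "fx", "fy", "cx", "cy" (pixels), "rvec" (rotation vector, rad) and "tvec" (3), from world to camera coordinates, as OpenCV has them. Camera axes: x right, y down, z forward; pixel columns grow to the right and rows downward; lengths in m; the calibration is good to about 2 mm. A picture is of the moment at which its call begins: read the wrist's pose just before it. camera_info takes no time and is no camera call; for the wrist camera it gives the pose at the moment of the call.
A pose or a line that the arm cannot do raises robot.PlanningError and nothing moves.
- robot.sign_off(): hands the job in, once; it reports no verdict.
The state is a dict: "time": time; "qpos": joint angles; "joint_vel": joint speeds; "effort": joint torques, N m; "ee_pos": TCP position; "tool_rot": TCP orientation; "force": force on the tool from outside, world axes, zero at the start; "moment": the same for the moment, N m; "opening": finger opening in m.
Only numpy, scipy, OpenCV 4.12 (cv2) and the standard library are available. Lean on these libraries where they do the work, as an engineer would, in place of code of your own. Each camera call takes 0.05 s, during which the arm holds its last target.

## Working session

There is one attempt and no reset: what is moved stays moved. The work goes in short steps, each a Python script; the robot and the scene stay as the last script left them, time stands still between calls to the robot, and variables do not carry over. Pictures are saved under pics/ and viewed, and the job is handed in when it is done.

```bash
ls; mkdir -p pics; python3 - <<'E'
from rig import robot
import cv2
s=robot.get_state(); print(s)
for n in ["scene","top","wrist"]:
    print(n,robot.camera_info(n))
    cv2.imwrite(f"pics/{n}0.png",robot.grab_frame(n)[:,:,::-1])
E
```

```text
pics
{'time': 0.0, 'qpos': array([ 1.06147139,  0.41795871, -0.0103284 ,  1.61419485,  0.00468048,
        1.11073017, -0.05300803]), 'joint_vel': array([-8.25154481e-04, -2.08230194e-04, -1.40695365e-03, -1.19198569e-03,
        8.49040250e-04,  7.83392148e-04,  4.60917756e-05]), 'effort': array([ 5.56331961e-04, -8.51265907e+01,  6.38693590e-01, -4.25992477e+01,
       -4.87356260e-02,  1.87683245e-02,  1.34467746e-04]), 'ee_pos': array([ 0.28165948, -0.55747081,  0.19342603]), 'tool_rot': array([[ 8.92544521e-01,  4.50958847e-01, -6.29566850e-04],
       [ 4.50959282e-01, -8.92543846e-01,  1.09942619e-03],
       [-6.61200522e-05, -1.26519583e-03, -9.99999197e-01]]), 'force': array([0.15566315, 0.43852868, 0.43266491]), 'moment': array([-0.01353409, -0.02336196,  0.00629847]), 'opening': 0.0937837651932043}
scene {'fx': 445.59811366228445, 'fy': 445.59811366228445, 'cx': 322.09863052555266, 'cy': 239.02652972702296, 'rvec': array([ 2.18802588,  0.63206919, -0.31007298]), 'tvec': array([-0.54063414, -0.03709909,  1.29233554])}
top {'fx': 439.4396928256308, 'fy': 439.4396928256308, 'cx': 320.512539451334, 'cy': 238.64450209271558, 'rvec': array([ 2.18014134, -2.17689715,  0.12294197]), 'tvec': array([0.07801644, 0.60829282, 1.00647198])}
wrist {'fx': 371.7622357362895, 'fy': 371.7622357362895, 'cx': 320.6418717016141, 'cy': 241.3169759019652, 'rvec': array([-2.49660429,  1.53447666,  0.18964499]), 'tvec': array([-0.62464877, -0.02489991,  0.3914704 ])}
```

View pics/scene0.png

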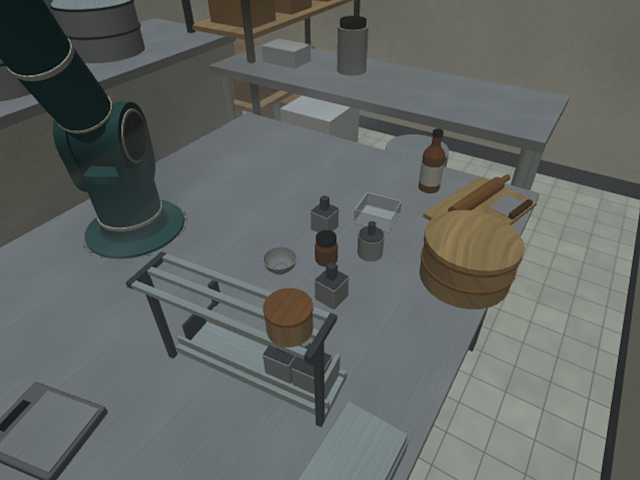

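View pics/top0.png

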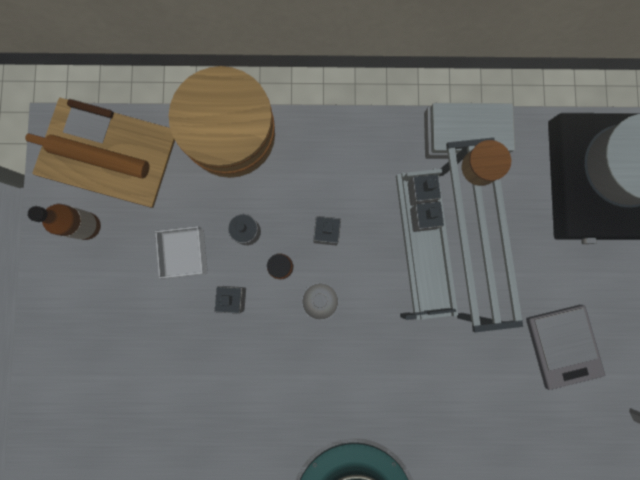

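View pics/wrist0.png

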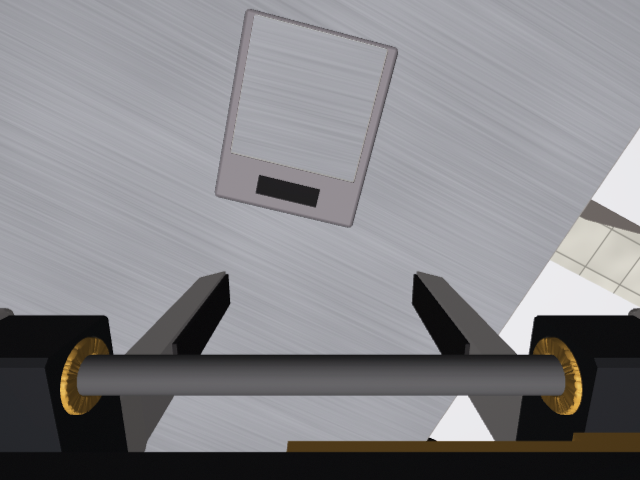

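```bash
cat > h.py <<'E'
import numpy as np, cv2
from rig import robot
def K(i): return np.array([[i['fx'],0,i['cx']],[0,i['fy'],i['cy']],[0,0,1.]])
def proj(i,P): return cv2.projectPoints(np.atleast_2d(np.array(P,float)),np.array(i['rvec']),np.array(i['tvec']),K(i),None)[0][:,0]
def ray(i,px):
    R=cv2.Rodrigues(np.array(i['rvec']))[0]; c=-R.T@i['tvec']
    d=R.T@np.linalg.inv(K(i))@np.array([px[0],px[1],1.]); return c,d/np.linalg.norm(d)
def onz(i,px,z):
    c,d=ray(i,px); return c+d*(z-c[2])/d[2]
def tri(obs):
    A=np.zeros((3,3));b=np.zeros(3);L=[]
    for i,px in obs:
        c,d=ray(i,px);M=np.eye(3)-np.outer(d,d);A+=M;b+=M@c;L.append((c,M))
    p=np.linalg.solve(A,b); return p,[round(1000*np.linalg.norm(M@(p-c)),1) for c,M in L]
def save(name,img,crop=None,s=1):
    if crop: x0,y0,x1,y1=crop; img=img[y0:y1,x0:x1]
    cv2.imwrite(f"pics/{name}.png",cv2.resize(img[:,:,::-1],None,fx=s,fy=s,interpolation=cv2.INTER_CUBIC))
E
python3 - <<'E'
from h import *
for n in ["scene","top"]:
    i=robot.camera_info(n); print(n,ray(i,(320,240)), proj(i,[[0,0,0],[0.28,-.557,.19],[.5,0,0],[.5,-.2,0]]))
t=cv2.imread("pics/top0.png")[:,:,::-1];s=cv2.imread("pics/scene0.png")[:,:,::-1]
save("topA",t,(380,130,540,340),2.8)
save("topB",t,(200,180,360,330),4)
save("sceneA",s,(110,240,370,430),3)
save("sceneB",s,(250,180,420,310),4)
E
```

```text
scene (array([ 1.0103214 , -0.56866325,  0.78718836]), array([-0.42240951,  0.64532569, -0.63649428])) [[135.68763664 226.23474015]
 [-66.94274931 374.28998482]
 [273.22952559 292.72592817]
 [216.3869162  350.47069557]]
top (array([0.50727008, 0.09455103, 1.05963661]), array([ 0.09436794, -0.01393247, -0.99543989])) [[354.57560375 504.23362462]
 [649.18569629 399.54443271]
 [353.15799919 284.7344901 ]
 [436.10861943 284.7879081 ]]
```

View pics/topA.png

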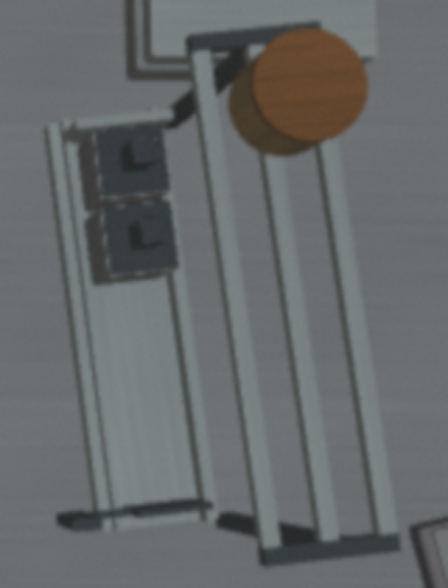

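View pics/topB.png

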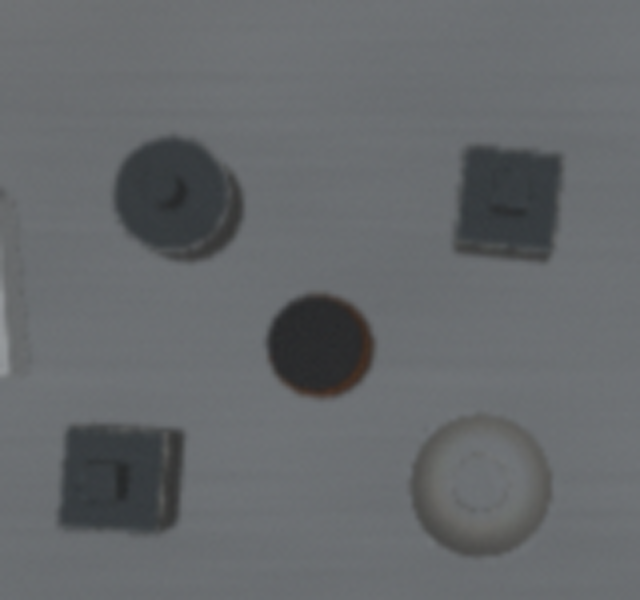

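View pics/sceneA.png

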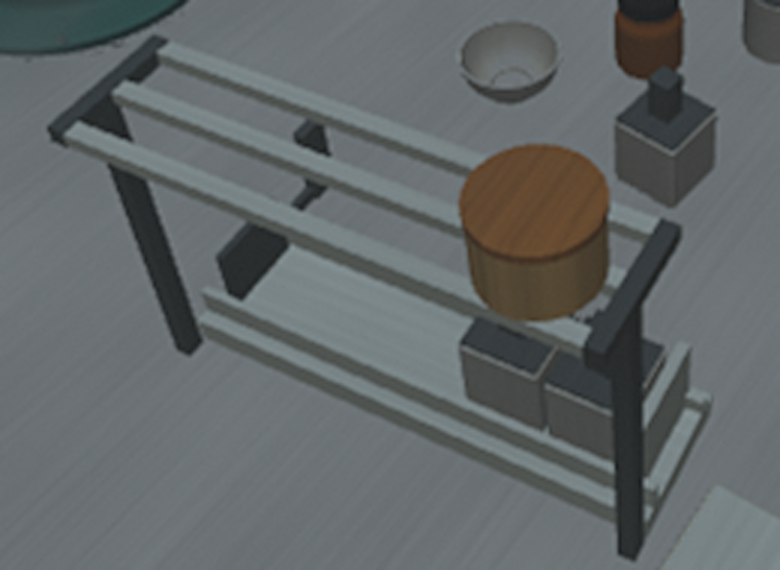

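View pics/sceneB.png

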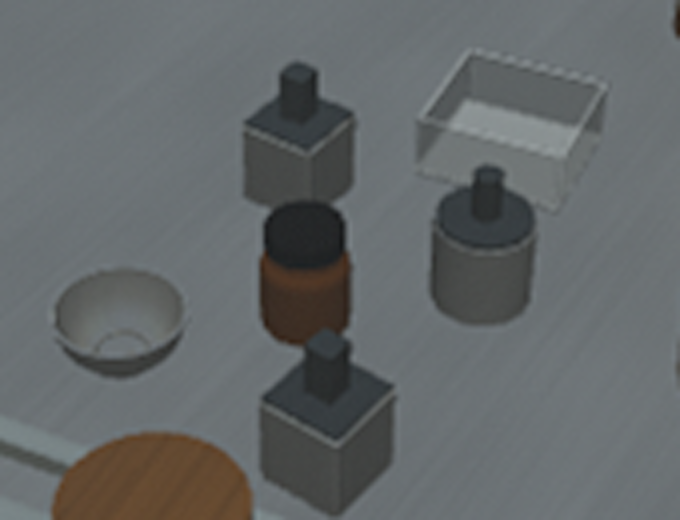

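```bash
python3 - <<'E'
from h import *
t=cv2.imread("pics/top0.png")[:,:,::-1];s=cv2.imread("pics/scene0.png")[:,:,::-1]
def z(n,im,c,k):
    im=np.clip(im.astype(float)*1.6,0,255).astype(np.uint8); save(n,im,c,k)
z("tA",t,(390,160,470,240),7.5); z("tB",t,(390,270,490,340),7.5)
z("sA",s,(165,270,265,345),7.5); z("sB",s,(255,330,355,415),7)
E
```

```text
(no output)
```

View pics/tA.png

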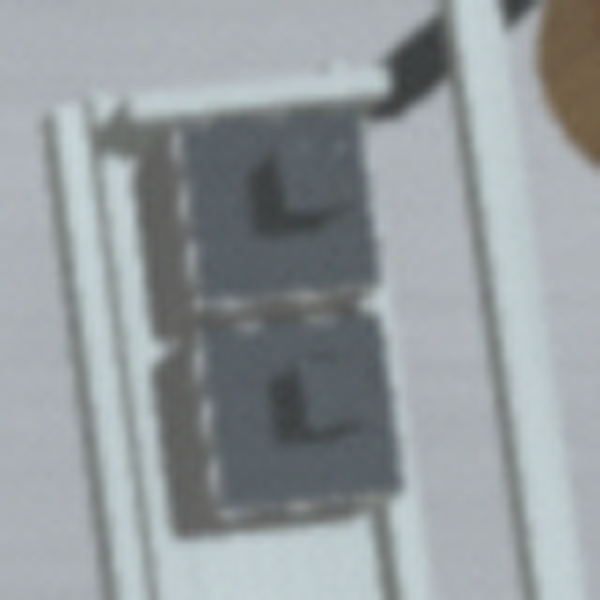

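View pics/tB.png

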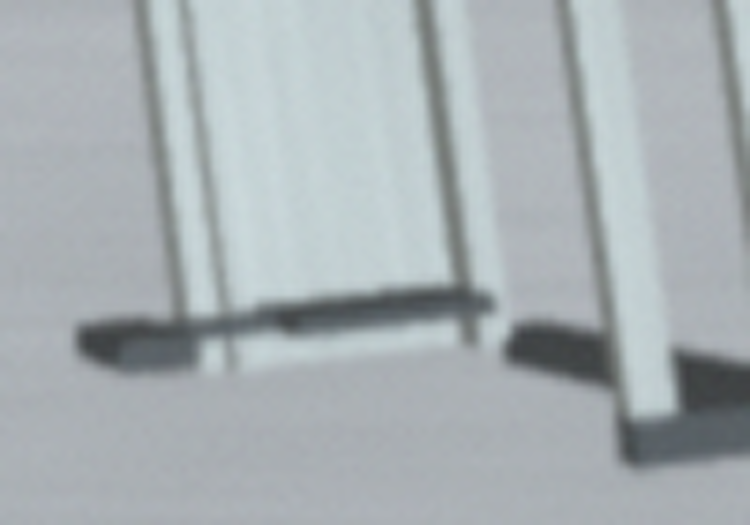

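View pics/sA.png

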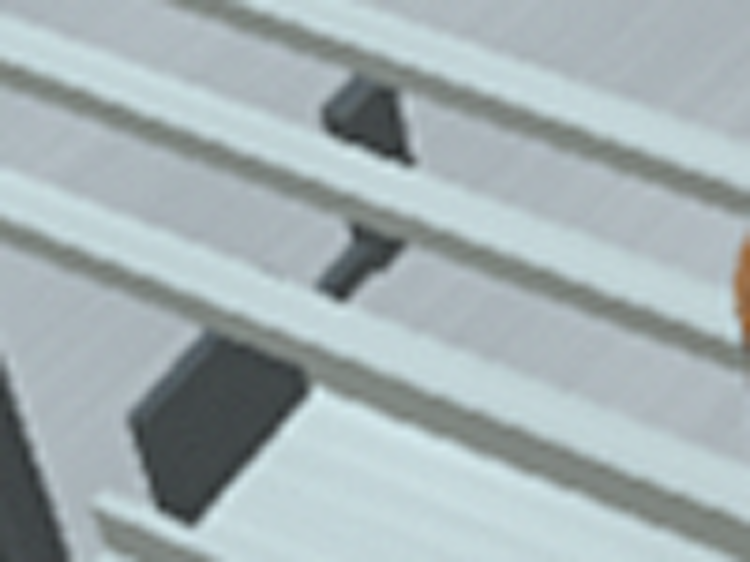

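View pics/sB.png

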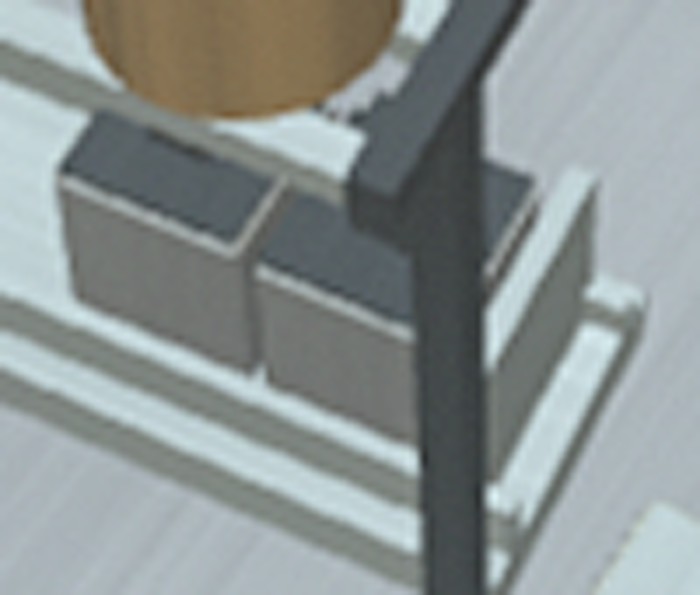

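```bash
cat > fit.py <<'E'
from h import *
from scipy.optimize import least_squares
T=robot.camera_info("top");S=robot.camera_info("scene")
def c(o,s,pts): return [(o[0]+(u+.5)/s-.5,o[1]+(v+.5)/s-.5) for u,v in pts]
# tins: lid corners local order; fit x,y,z_lid,yaw
def fit_tin(top,scene,z0,x0):
    # top: 4 corners ordered TL,TR,BR,BL in image => local (+x,+y),(+x,-y),(-x,-y),(-x,+y)
    L=np.array([[29,29],[29,-29],[-29,-29],[-29,29]])/1000
    def pts(p):
        a=p[3];R=np.array([[np.cos(a),-np.sin(a)],[np.sin(a),np.cos(a)]])
        q=L@R.T+p[:2]; return np.c_[q,np.full(4,p[2])]
    def res(p):
        P=pts(p); r=(proj(T,P)-top).ravel()
        for k,px in scene: r=np.r_[r,(proj(S,P[k])[0]-px)]
        return r
    s=least_squares(res,[*x0,z0,0.0],loss='soft_l1'); return s.x,np.abs(s.fun).max(),s.fun.round(1)
oT=(200,180);oS=(250,180)
ta=np.array(c(oT,4,[(468,147),(562,154),(550,243),(457,238)]));sa=c(oS,4,[(262,405),(335,440),(394,396)])
# scene looks from +x,-y: left corner= (-x,-y)=2, front=(+x,-y)=1, right=(+x,+y)=0
print("A",*fit_tin(ta,list(zip([2,1,0],sa)),.068,[.6,.06]))
tb=np.array(c(oT,4,[(68,427),(160,428),(156,530),(60,526)]));sb=c(oS,4,[(245,126),(308,153),(354,124)])
print("B",*fit_tin(tb,list(zip([2,1,0],sb)),.068,[.45,.3]))
oA=(390,160);oB=(255,330)
tc=np.array(c(oA,7.5,[(183,125),(362,112),(380,290),(200,300)]));td=np.array(c(oA,7.5,[(208,325),(388,312),(402,492),(220,510)]))
sd=c(oB,7,[(62,178),(235,250),(282,180)]);sc=c(oB,7,[(258,263),(537,185)])
print("C",*fit_tin(tc,list(zip([2,0],sc)),.088,[.7,-.18]))
print("D",*fit_tin(td,list(zip([2,1,0],sd)),.088,[.64,-.18]))
for n,a,b in [("A",c(oT,4,[(512,184)])[0],c(oS,4,[(328,341)])[0]),("B",c(oT,4,[(102,479)])[0],c(oS,4,[(300,70)])[0])]:
    print("knobtop",n,tri([(T,a),(S,b)]))
# rack: fit origin x,y, yaw(y-axis direction). lines in top
obs=[(-50,20,c((390,270),7.5,[(150,0),(190,320)])+c(oA,7.5,[(60,115),(115,598)])),
(-40,32,c((390,270),7.5,[(190,0),(236,365)])),(34,40,c((390,270),7.5,[(435,0),(475,340)]))]
wl=c(oA,7.5,[(130,122),(390,97)])
def w2r(p,P):
    yv=np.array([np.cos(p[2]),np.sin(p[2])]);xv=np.array([yv[1],-yv[0]])
    d=P[:2]-p[:2]; return np.array([d@xv,d@yv])
def res(p):
    r=[]
    for x,z,px in obs:
        for q in px: r.append(w2r(p,onz(T,q,z/1000))[0]-x/1000)
    for q in wl: r.append(w2r(p,onz(T,q,.08))[1]-.15)
    return np.array(r)*1000
s=least_squares(res,[.57,-.18,0]);print("rack",s.x,s.fun.round(1))
for n,q in [("C",fit_tin(tc,list(zip([2,0],sc)),.088,[.7,-.18])[0]),("D",fit_tin(td,list(zip([2,1,0],sd)),.088,[.64,-.18])[0])]: print(n,w2r(s.x,q))
tt=onz(T,c((390,270),7.5,[(158,355)])[0],.105);print("tab",tt,w2r(s.x,tt))
E
python3 fit.py
```

```text
A [ 0.62761772  0.06433259  0.05839499 -0.12276261] 2.6671450989954906 [-0.5 -1.4  1.   0.   1.   2.7 -0.9  0.8 -0.7 -0.3  0.7  2.5  1.4 -0.6]
B [ 0.46771305  0.28816519  0.05859053 -0.05782867] 2.031058810246776 [-0.7 -0.8  2.   0.4  1.   0.9 -0.8  0.4 -0.4  0.4  0.9  0.9  1.3 -2. ]
C [ 0.7211408  -0.16206375  0.0812908   0.08402   ] 1.210311822654944 [-1.  -0.6  0.4 -0.8  0.8  0.5 -0.6  1.2 -1.2  0.2  1.  -0. ]
D [ 0.65939518 -0.1681192   0.07922196  0.06982492] 10.343545552789976 [ -1.2  -0.5   0.2  -0.4   0.8   0.9  -0.4   0.2  -1.5   0.2  -0.3   2.2
   8.8 -10.3]
knobtop A (array([0.6283137 , 0.0637183 , 0.10491287]), [np.float64(1.4), np.float64(1.4)])
knobtop B (array([0.46909647, 0.2847466 , 0.1045484 ]), [np.float64(0.2), np.float64(0.2)])
rack [ 0.60257424 -0.1747617   0.10640422] [ 0.6  0.6  0.3 -1.5  0.4  0.4  0.4 -1.2  0.2 -0.2]
C [-3.39472592e-05  1.19244563e-01]
D [-0.00057035  0.05720504]
tab [ 0.43194645 -0.1140395   0.105     ] [-0.07850006 -0.16321387]
```

```bash
cat >> h.py <<'E'
RK=np.array([0.60257,-0.17476,0.1064])
def raxes(p=None):
    p=RK if p is None else p
    y=np.array([np.cos(p[2]),np.sin(p[2]),0]);x=np.array([y[1],-y[0],0]);return x,y
def r2w(P,p=None):
    p=RK if p is None else p
    x,y=raxes(p);P=np.array(P,float)/1000;return np.array([p[0],p[1],0])+x*P[0]+y*P[1]+np.array([0,0,P[2]])
def w2r(P,p=None):
    p=RK if p is None else p
    x,y=raxes(p);d=np.array(P)-[p[0],p[1],0];return 1000*np.array([d@x,d@y,d[2]])
def ori(az,tilt,sgn=1):
    """az: world angle of the horizontal approach direction; tilt rad; tool y horizontal"""
    h=np.array([np.cos(az),np.sin(az),0]);z=np.sin(tilt)*h-np.cos(tilt)*np.array([0,0,1.])
    y=sgn*np.array([-h[1],h[0],0]);x=np.cross(y,z);return np.c_[x,y,z]
AZR=RK[2]-np.pi/2
E
python3 - <<'E'
from h import *
s=robot.get_state();i=robot.camera_info("wrist");R=s['tool_rot']
cp,d=ray(i,(i['cx'],i['cy']));print("cam in tool",R.T@(cp-s['ee_pos']),R.T@d)
t=np.radians(35)
for sg in (1,-1):
  for n,p,az in [("A",[.628,.064,.30],-.123-np.pi/2),("A",[.628,.064,.092],-.123-np.pi/2),("B",[.469,.286,.092],-.058-np.pi/2),("B",[.469,.286,.3],-.058-np.pi/2),("place",r2w([0,20,112]),AZR),("place2",r2w([0,-45,112]),AZR),("pre",r2w([-110,-20,200]),AZR),("tab",r2w([-78,-190,90]),AZR),("tabend",r2w([-78,-95,90]),AZR)]:
    q=robot.ik(np.array(p),ori(az,t,sg));print(sg,n,None if q is None else np.round(q,2))
E
```

```text
cam in tool [ 0.07003193  0.00062418 -0.19107502] [-0.23977087 -0.00110058  0.97082888]
1 A [ 0.05  0.64 -0.77  1.32  0.85  1.81 -0.84]
1 A [-0.04  0.8  -0.59  1.5   0.87  1.5  -1.01]
1 B [-0.23  0.92 -0.95  1.55  0.88  1.71 -1.45]
1 B [-0.23  0.67 -0.98  1.38  0.74  1.96 -1.25]
1 place [ 0.17  0.57 -0.34  1.78  0.94  1.08 -0.59]
1 place2 [ 0.22  0.48 -0.38  1.94  0.96  1.03 -0.65]
1 pre [ 0.22  0.45 -0.64  1.8   0.88  1.33 -0.67]
1 tab [ 0.27  0.34 -0.62  2.28  0.98  1.03 -0.95]
1 tabend [ 0.19  0.47 -0.52  2.06  0.98  1.09 -0.86]
-1 A [ 0.19  0.76 -1.09  1.32  1.02  1.94  2.21]
-1 A [ 0.21  1.02 -1.09  1.49  1.19  1.77  1.98]
-1 B [-0.17  0.99 -1.09  1.55  0.97  1.8   1.64]
-1 B [-0.19  0.72 -1.09  1.38  0.79  2.    1.84]
-1 place [ 0.66  0.84 -1.09  1.76  1.33  1.48  2.38]
-1 place2 [ 0.72  0.73 -1.09  1.92  1.28  1.4   2.33]
-1 pre [ 0.51  0.61 -1.08  1.8   1.07  1.53  2.35]
-1 tab [ 0.65  0.52 -1.08  2.27  1.13  1.25  2.08]
-1 tabend [ 0.61  0.7  -1.09  2.05  1.21  1.39  2.13]
```

```bash
python3 - <<'E'
from h import *
t=np.radians(35)
def tm(): print(round(robot.get_state()['time'],2))
robot.move_linear([.28,-.50,.46],velocity=.4);tm()
R=ori(AZR,t)
robot.move_ptp(r2w([-260,-60,420]),R);tm()
def shot(n):
    i=robot.camera_info("wrist");im=robot.grab_frame("wrist");save(n,im);np.save(f"pics/{n}.npy",i,allow_pickle=True);print(robot.get_state()['ee_pos'])
shot("w1")
robot.move_linear(r2w([-150,-20,260]),velocity=.25);tm();shot("w2")
E
```

```text
0.98
3.27
[0.51553695 0.0765112  0.41985281]
4.26
[ 0.5669411  -0.02642994  0.2613369 ]
```

View pics/w1.png

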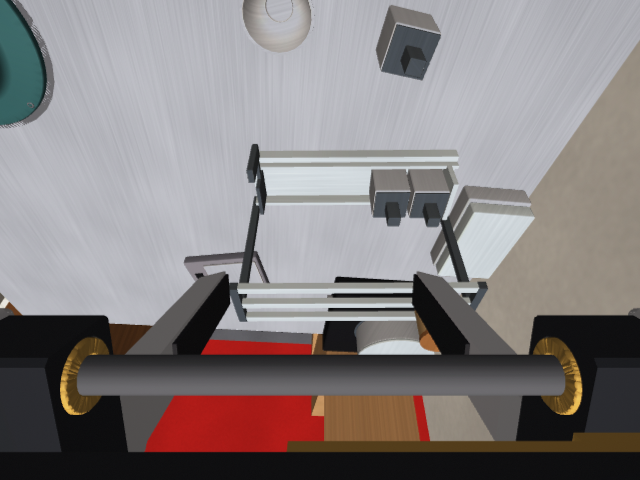

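View pics/w2.png

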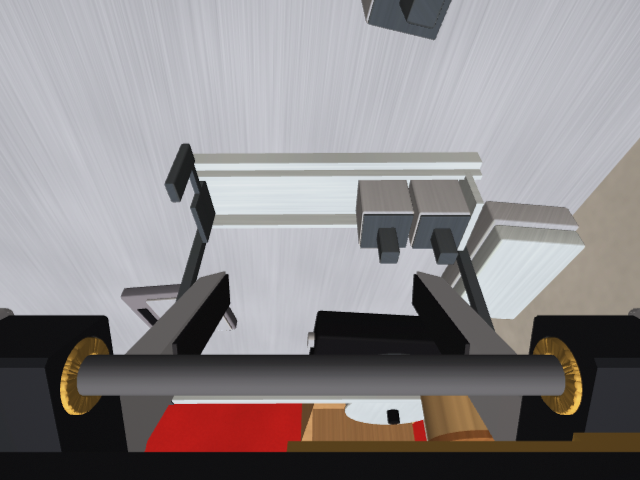

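```bash
cat > ov.py <<'E'
from h import *
def over(n,crop,s,RKp,tins=[],q=0.01):
    i=np.load(f"pics/{n}.npy",allow_pickle=True).item();im=cv2.imread(f"pics/{n}.png")
    x0,y0,x1,y1=crop;im=cv2.resize(im[y0:y1,x0:x1],None,fx=s,fy=s,interpolation=cv2.INTER_CUBIC)
    def line(Ps,col):
        p=proj(i,Ps);p=[((u-x0+.5)*s-.5,(v-y0+.5)*s-.5) for u,v in p]
        cv2.polylines(im,[np.round(np.array(p)*8).astype(np.int32)],False,col,1,cv2.LINE_AA,shift=3)
    L=lambda *a:[r2w(v,RKp) for v in a]
    line(L((-50,-180,20),(-50,160,20)),(0,0,255));line(L((-40,-180,32),(-40,150,32)),(0,255,0));line(L((34,-180,40),(34,150,40)),(255,0,0))
    line(L((-34,150,80),(34,150,80)),(255,0,255))
    f=-170+q*1000
    line(L((-34,f,74),(34,f,74)),(0,255,255))
    y=f-3;line(L(*[(-78+a,y+b,105) for a,b in [(-12,-5),(12,-5),(12,5),(-12,5),(-12,-5)]]),(0,255,255))
    for (x,yy,a,z) in tins:
        for h,zz in ((.029,.068),(.029,.064),(.010,.106)):
            P=[]
            for dx,dy in [(1,1),(1,-1),(-1,-1),(-1,1),(1,1)]:
                dx*=h;dy*=h;P.append([x+dx*np.cos(a)-dy*np.sin(a),yy+dx*np.sin(a)+dy*np.cos(a),z+zz])
            line(P,(0,165,255))
    cv2.imwrite(f"pics/{n}_ov.png",im)
E
python3 - <<'E'
from ov import *
tins=[(.628,.064,-.123,0)]+[(*r2w([0,y,0])[:2],RK[2],.02) for y in (119.5,57.5)]
over("w2",(150,130,500,280),2.25,RK,tins)
over("w1",(230,0,470,230),2.6,RK,tins)
E
```

```text
(no output)
```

View pics/w2_ov.png

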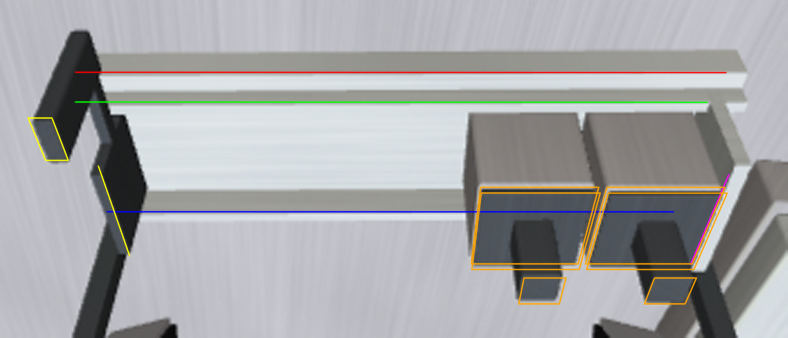

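View pics/w1_ov.png

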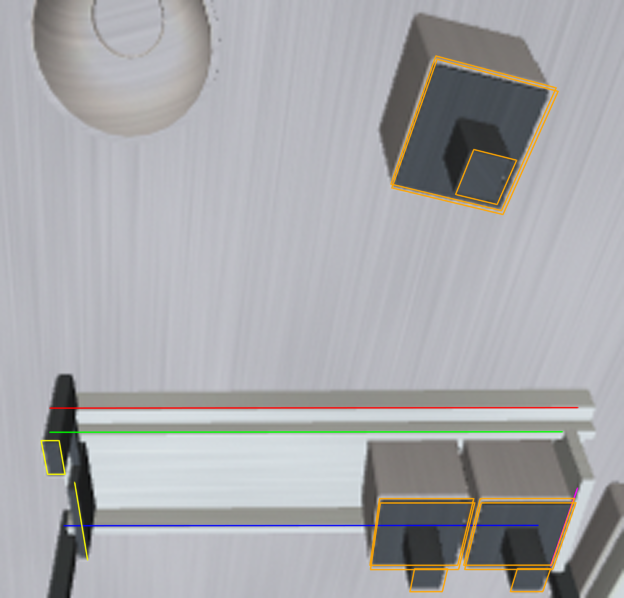

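```bash
cat >> h.py <<'E'
TL=np.radians(35)
def tm(*a): s=robot.get_state();print(*a,round(s['time'],2),s['ee_pos'].round(4),s['force'].round(1),round(s['opening'],4))
def shot(n,cam="wrist"):
    i=robot.camera_info(cam);im=robot.grab_frame(cam);save(n,im);np.save(f"pics/{n}.npy",i,allow_pickle=True)
E
python3 - <<'E'
from h import *
R=ori(-.123-np.pi/2,TL)
robot.gripper_to(.06);tm("g")
robot.move_linear([.628,.064,.22],velocity=.25,frame=R);tm("above")
shot("w3")
robot.move_linear([.628,.064,.093],velocity=.12,threshold=8);tm("down")
shot("w4")
E
```

```text
g 5.01 [ 0.5667 -0.0277  0.26  ] [-0.9  0.3  0.3] 0.06
above 5.66 [0.6279 0.0643 0.2197] [ 0.2  0.1 -0.4] 0.0602
down 6.92 [0.6283 0.0642 0.0937] [0.3 0.3 1. ] 0.0601
```

View pics/w3.png

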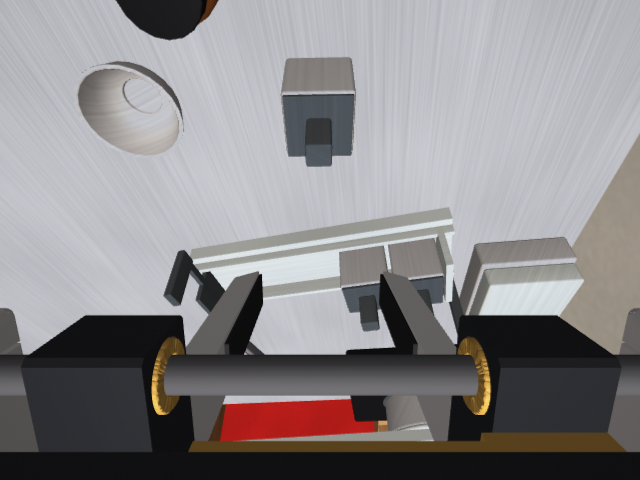

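View pics/w4.png

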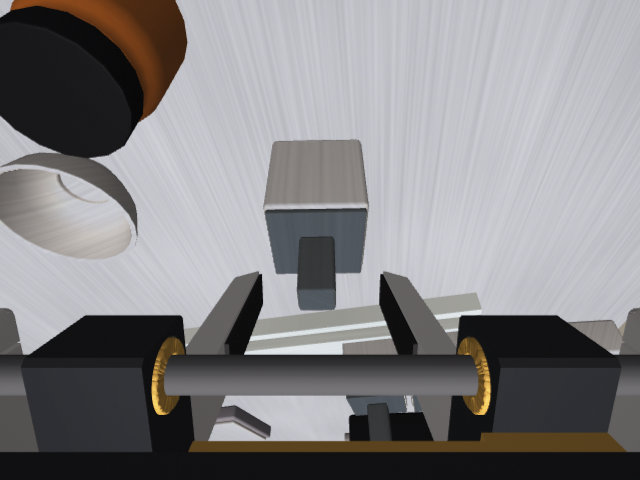

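```bash
python3 - <<'E'
from ov import *
over("w4",(220,120,420,320),3,RK,[(.628,.064,-.123,0)])
i=np.load("pics/w4.npy",allow_pickle=True).item();print(proj(i,[robot.get_state()['ee_pos'],[.628,.064,.093]]))
E
```

```text
[[318.92746519 280.7786798 ]
 [318.37072191 279.77832779]]
```

View pics/w4_ov.png

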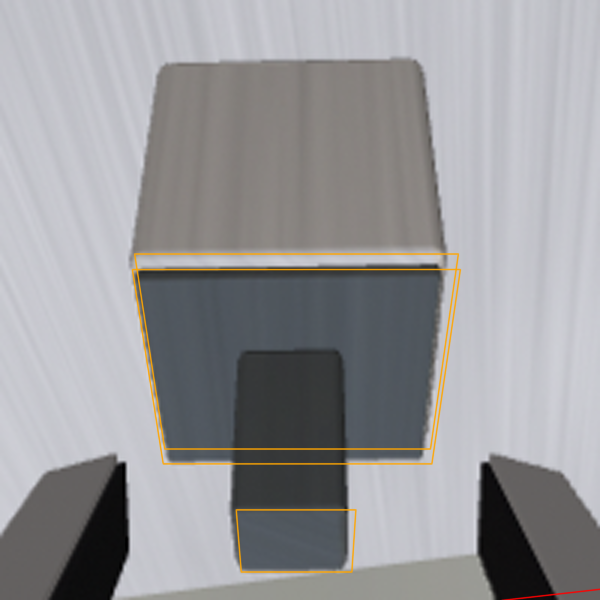

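```bash
python3 - <<'E'
from h import *
robot.gripper_to(.0);tm("grip")
robot.move_linear([.628,.064,.235],velocity=.15);tm("lift")
y1=-6.5;R=ori(AZR,TL)
robot.move_linear(r2w([-100,y1,200]),velocity=.2,frame=R);tm("front")
robot.pause(.2);shot("w5");shot("s5","scene");shot("t5","top")
print(w2r(robot.get_state()['ee_pos']))
E
```

```text
grip 7.71 [0.628 0.064 0.093] [-1.6 -0.5  0.7] 0.0187
lift 8.81 [0.6278 0.0638 0.234 ] [ 0.7 -0.3 -1.4] 0.0184
front 9.71 [ 0.5858 -0.0751  0.2001] [-0.2 -0.2 -1.6] 0.0187
[-100.55549024   -6.26551049  199.95576729]
```

View pics/w5.png

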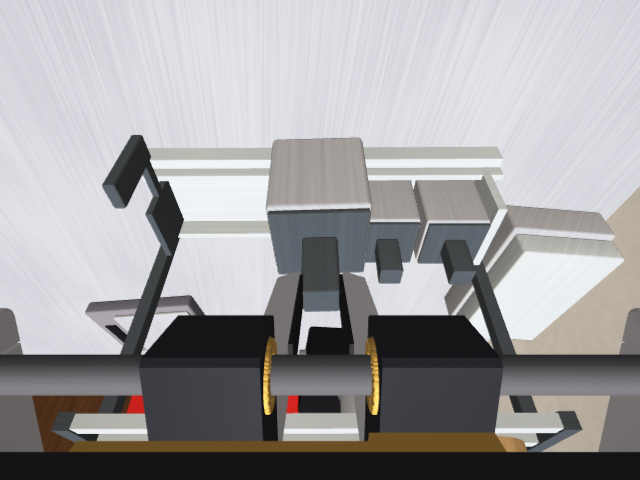

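View pics/s5.png

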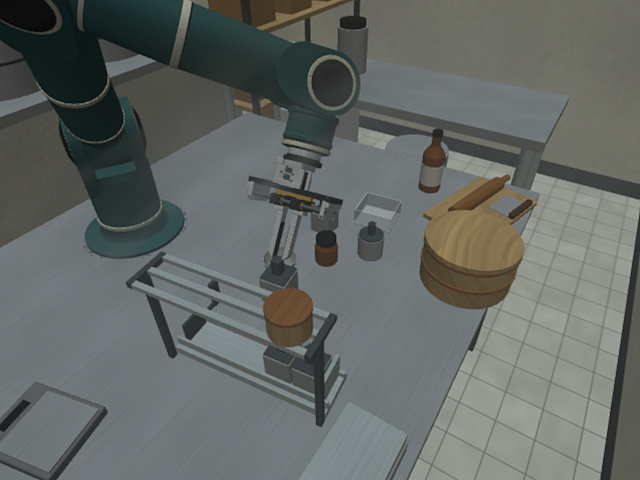

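```bash
python3 - <<'E'
from h import *
y1=-6.5
robot.move_linear(r2w([-85,y1,148]),velocity=.15);tm("low")
robot.move_linear(r2w([0,y1,146]),velocity=.12,threshold=10);tm("in")
robot.pause(.1);shot("w6");shot("s6","scene");shot("t6","top")
print(w2r(robot.get_state()['ee_pos']))
E
python3 - <<'E'
from ov import *
tins=[(*r2w([0,y,0])[:2],RK[2],z) for y,z in ((119.5,.02),(57.5,.02),(-6.5,.053))]
over("w6",(120,100,520,340),2,RK,tins)
E
```

```text
low 10.57 [ 0.587  -0.0907  0.1479] [ 0.1 -0.1 -0.5] 0.0184
in 11.43 [ 0.5962 -0.1746  0.1461] [ 0.2  0.5 -2.8] 0.0184
[ -0.64826249  -6.28927837 146.02770952]
```

View pics/w6_ov.png

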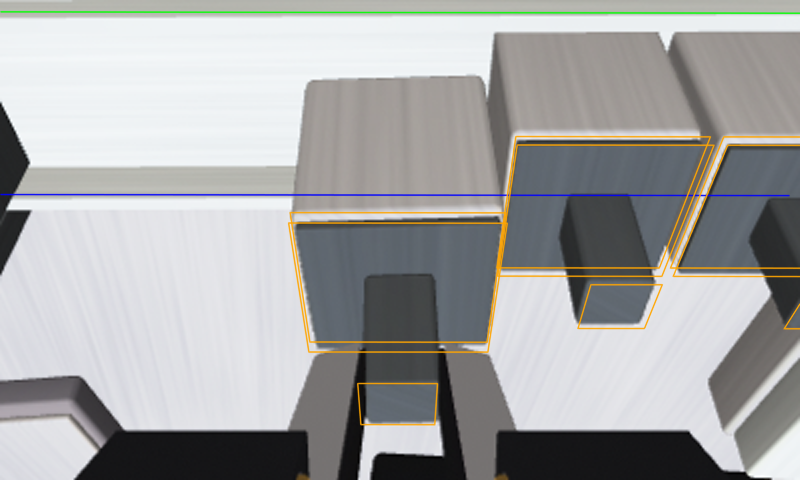

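View pics/s6.png

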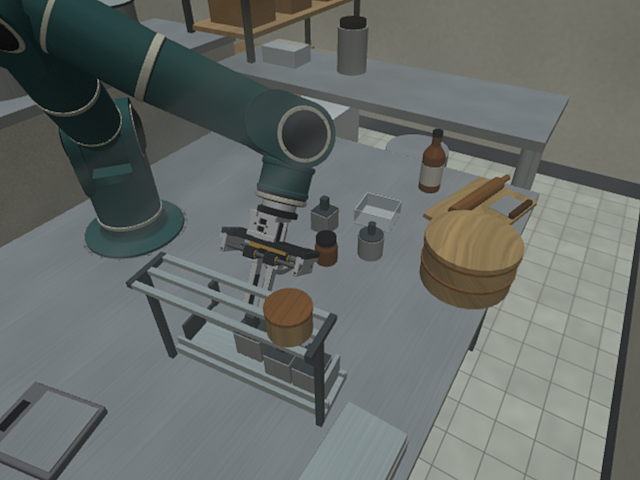

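```bash
python3 - <<'E'
from h import *
y1=-6.5
robot.move_linear(r2w([0,y1,117]),velocity=.08,threshold=10);tm("near")
print(robot.move_linear(r2w([0,y1,109]),velocity=.025,threshold=5));tm("touch")
robot.gripper_to(.042);tm("open")
shot("w7")
robot.move_linear(robot.get_state()['ee_pos']+np.array([0,0,.04]),velocity=.15,threshold=8);tm("up")
robot.move_linear(r2w([-110,y1,200]),velocity=.2);tm("out");shot("w8")
E
python3 - <<'E'
from ov import *
tins=[(*r2w([0,y,0])[:2],RK[2],z) for y,z in ((119.5,.02),(57.5,.02),(-6.5,.02))]
over("w8",(100,120,520,340),1.9,RK,tins)
E
```

```text
near 12.18 [ 0.596  -0.1753  0.1166] [ 0.7  0.4 -2.6] 0.0187
True
touch 12.46 [ 0.5963 -0.1753  0.1127] [-0.2  1.5  2.5] 0.0184
open 13.03 [ 0.596  -0.1754  0.1123] [ 0.4 -0.5 -0.2] 0.042
up 13.49 [ 0.5962 -0.1755  0.153 ] [ 0.  -0.5 -0.4] 0.042
out 14.24 [ 0.5843 -0.0671  0.1994] [-0.2  0.4 -0.5] 0.042
```

View pics/w7.png

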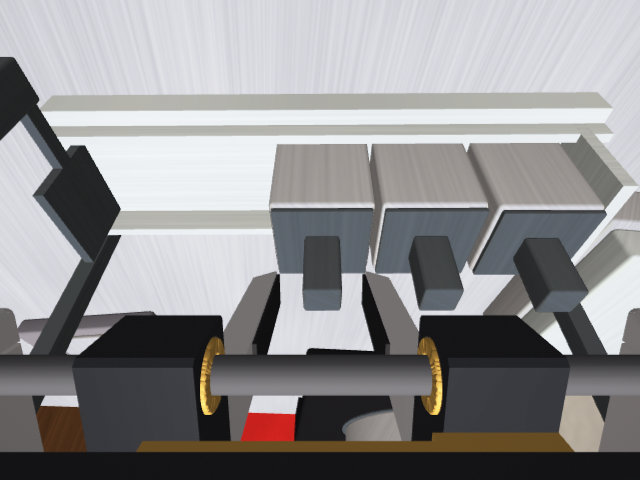

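View pics/w8_ov.png

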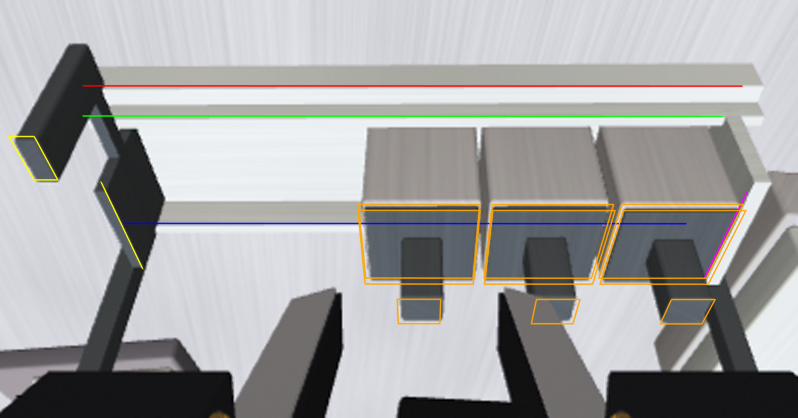

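```bash
python3 - <<'E'
from h import *
R=ori(-.058-np.pi/2,TL)
robot.move_linear([.469,.286,.25],velocity=.3,frame=R);tm("above")
robot.gripper_to(.06);robot.pause(.1);shot("w9");tm()
E
python3 - <<'E'
from ov import *
over("w9",(220,0,440,260),2.3,RK,[(.469,.286,-.058,0)])
E
```

```text
above 15.69 [0.4695 0.2849 0.2499] [1.7 0.  0.1] 0.0415
16.34 [0.469 0.286 0.25 ] [-0.5  0.2 -0.1] 0.0597
```

View pics/w9_ov.png

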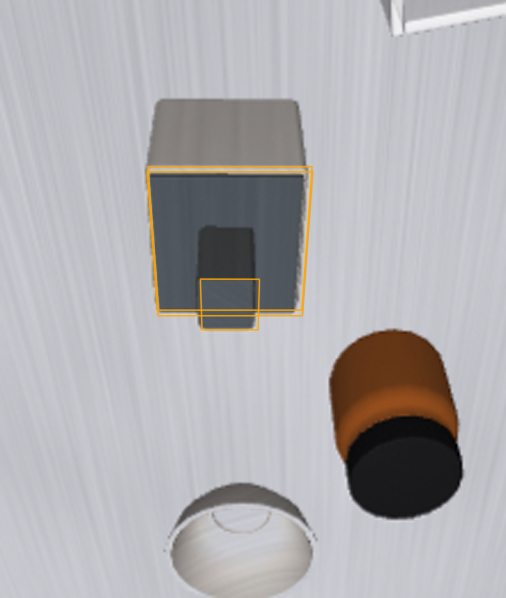

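```bash
python3 - <<'E'
from h import *
robot.move_linear([.468,.286,.093],velocity=.13,threshold=8);tm("down")
robot.gripper_to(0.);tm("grip");shot("w10")
robot.move_linear([.468,.286,.255],velocity=.15);tm("lift")
y2=-71.5;R=ori(AZR,TL)
robot.move_linear(r2w([-110,y2,240]),velocity=.25,frame=R);tm("front")
robot.move_linear(r2w([-85,y2,148]),velocity=.15);tm("low")
robot.move_linear(r2w([0,y2,146]),velocity=.12,threshold=10);tm("in")
robot.pause(.1);shot("w11");print(w2r(robot.get_state()['ee_pos']))
E
python3 - <<'E'
from ov import *
tins=[(*r2w([0,y,0])[:2],RK[2],z) for y,z in ((119.5,.02),(57.5,.02),(-7,.02),(-71.5,.053))]
over("w11",(120,100,520,340),2,RK,tins)
E
```

```text
down 17.7 [0.4682 0.2863 0.0937] [-0.9 -0.2 -0.3] 0.0598
grip 18.44 [0.468 0.286 0.093] [-0.2 -0.1  0.3] 0.0187
lift 19.73 [0.4679 0.2857 0.2541] [ 0.3  0.  -2.6] 0.0185
front 21.32 [ 0.5198 -0.0719  0.24  ] [ 0.2  0.9 -1.5] 0.0186
low 22.11 [ 0.5228 -0.0973  0.1485] [ 0.   0.4 -2.2] 0.0184
in 22.97 [ 0.5316 -0.1816  0.1461] [ 0.5 -0.3 -1.9] 0.0185
[ -0.83898601 -71.22277989 146.04434691]
```

View pics/w10.png

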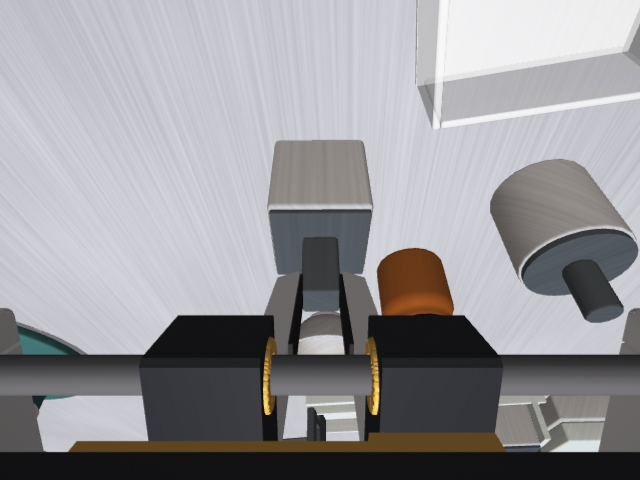

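View pics/w11_ov.png

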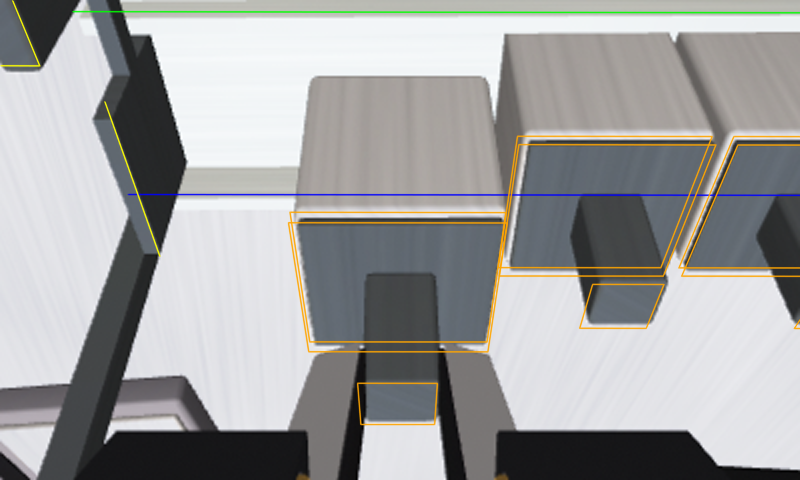

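```bash
python3 - <<'E'
from h import *
y2=-71.5
robot.move_linear(r2w([0,y2,117]),velocity=.08,threshold=10);tm("near")
print(robot.move_linear(r2w([0,y2,109]),velocity=.025,threshold=5));tm("touch")
robot.gripper_to(.042);tm("open")
robot.move_linear(robot.get_state()['ee_pos']+np.array([0,0,.04]),velocity=.15,threshold=8);tm("up")
robot.move_linear(r2w([-110,y2,200]),velocity=.2);tm("out");shot("w12")
robot.gripper_to(0.)
robot.move_linear(r2w([-95,-196,150]),velocity=.2);tm("pre")
robot.pause(.1);shot("w13")
robot.move_linear(r2w([-80,-196,90]),velocity=.1,threshold=6);tm("tab");shot("w14")
E
python3 - <<'E'
from ov import *
tins=[(*r2w([0,y,0])[:2],RK[2],z) for y,z in ((119.5,.02),(57.5,.02),(-7,.02),(-71.5,.02))]
over("w12",(100,100,560,340),1.7,RK,tins)
E
```

```text
near 23.62 [ 0.5314 -0.1821  0.1165] [-0.  -0.  -1.9] 0.0185
True
touch 23.89 [ 0.5316 -0.1823  0.113 ] [-0.4  2.6  3.3] 0.0189
open 24.46 [ 0.5314 -0.1823  0.1126] [-0.8 -0.1 -0. ] 0.042
up 24.88 [ 0.5314 -0.1825  0.153 ] [-0.2 -1.3 -0.6] 0.042
out 25.62 [ 0.5196 -0.0739  0.1994] [-0.5 -0.1 -0.3] 0.0423
pre 27.27 [ 0.3986 -0.1009  0.1505] [ 0.8  0.2 -0.3] 0.0006
tab 28.18 [ 0.3994 -0.1157  0.0903] [0.3 0.5 0.5] 0.0002
```

View pics/w12_ov.png

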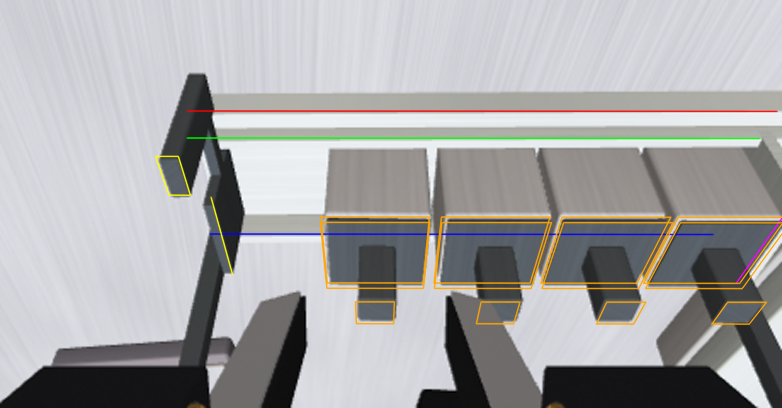

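View pics/w14.png

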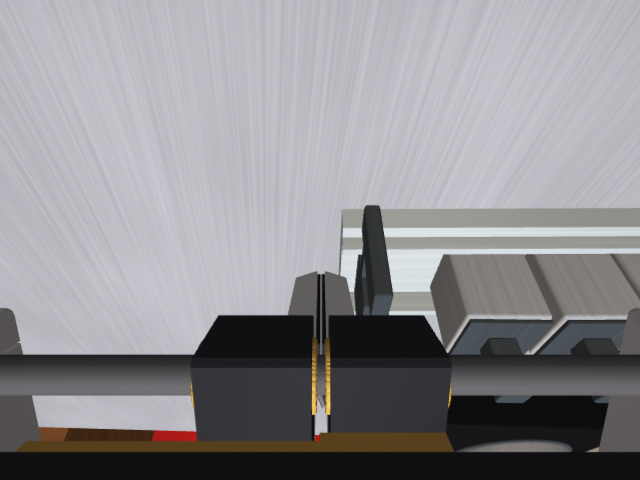

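```bash
python3 - <<'E'
from h import *
_,yr=raxes()
for yt,v,th in ((-140,.05,10),(-122,.035,12),(-112,.025,13)):
    r=robot.move_linear(r2w([-80,yt,90]),velocity=v,threshold=th);s=robot.get_state();print(r,w2r(s['ee_pos']).round(1),(s['force']@yr).round(1),round(s['time'],2))
shot("w15")
E
python3 - <<'E'
from ov import *
tins=[(*r2w([0,y,0])[:2],RK[2],z) for y,z in ((121,.02),(63,.02),(5,.02),(-53,.02))]
over("w15",(280,160,640,420),2.1,RK,tins,.085)
E
```

```text
False [ -80.  -140.1   90. ] -1.1 29.5
False [ -80.1 -121.8   90. ] 0.8 30.17
False [ -80.1 -111.9   90. ] -1.3 30.72
```

View pics/w15_ov.png

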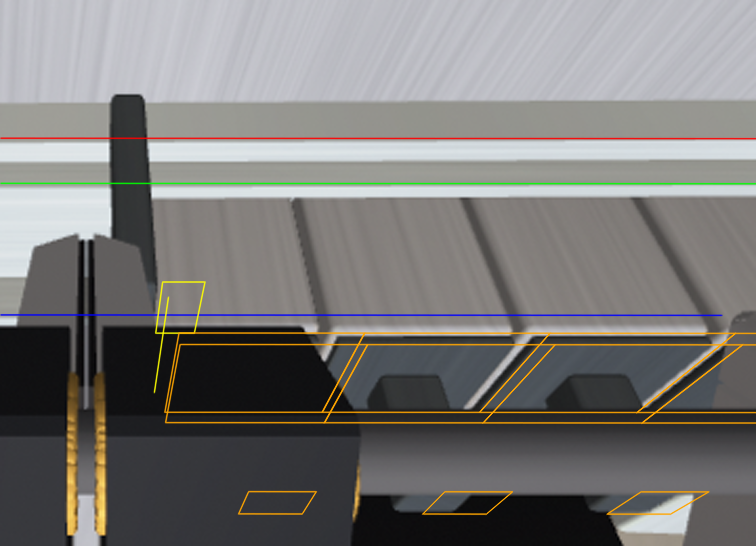

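```bash
python3 - <<'E'
from h import *
_,yr=raxes()
for yt in (-108,-105,-102,-99,-96,-93,-90):
    f0=robot.get_state()['force']@yr
    r=robot.move_linear(r2w([-80,yt,90]),velocity=.01,threshold=14);s=robot.get_state();print(r,w2r(s['ee_pos']).round(1),f0.round(1),(s['force']@yr).round(1),round(s['time'],2))
    if r or abs(s['force']@yr)>13: break
shot("w16");shot("t16","top");shot("s16","scene")
E
python3 - <<'E'
from ov import *
tins=[(*r2w([0,y,0])[:2],RK[2],z) for y,z in ((121,.02),(63,.02),(5,.02),(-53,.02))]
over("w16",(280,160,640,420),2.1,RK,tins,.088)
over("t16",(390,150,490,340),3.1,RK,tins,.088)
E
```

```text
False [ -80.  -108.1   90. ] -1.1 -3.8 31.32
False [ -80. -105.   90.] -3.8 -4.2 31.77
False [ -80.  -102.2   90. ] -4.2 -5.4 32.22
False [-80.  -99.3  89.9] -5.4 -7.3 32.67
False [-80.  -96.5  89.8] -7.3 -7.6 33.12
True [-79.9 -96.7  89.3] -7.6 -6.6 33.41
```

View pics/w16_ov.png

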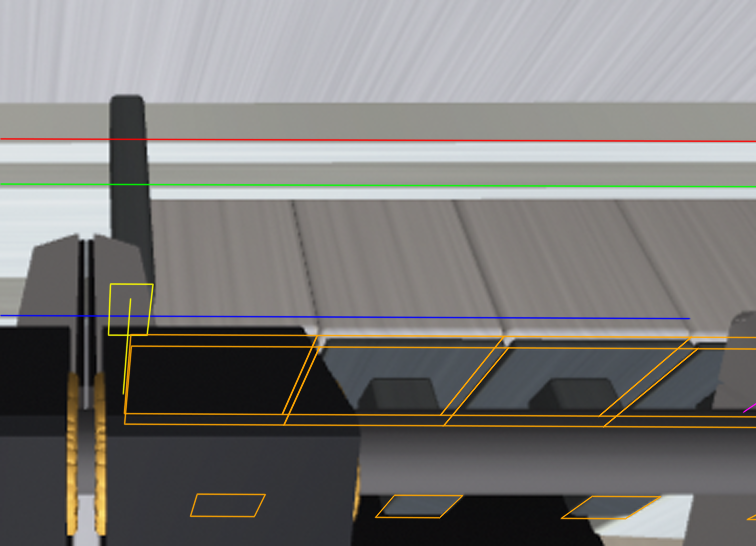

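View pics/t16_ov.png

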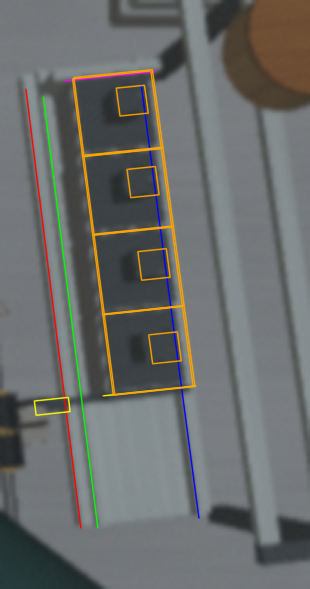

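```bash
python3 - <<'E'
from h import *
_,yr=raxes()
for k in range(2):
    r=robot.move_linear(r2w([-80,-93,90]),velocity=.006,threshold=9);s=robot.get_state();print(r,w2r(s['ee_pos']).round(2),(s['force']@yr).round(1),round(s['time'],2))
robot.move_linear(r2w([-80,-125,90]),velocity=.1);tm("back")
robot.move_linear(r2w([-150,-125,160]),velocity=.15);tm()
robot.move_linear(r2w([-150,-20,240]),velocity=.2);robot.pause(.2);tm()
shot("w17");shot("t17","top");shot("s17","scene")
E
python3 - <<'E'
from ov import *
tins=[(*r2w([0,y,0])[:2],RK[2],z) for y,z in ((121,.02),(63,.02),(5,.02),(-53,.02))]
over("w17",(150,120,520,300),2.1,RK,[],.088)
over("t17",(390,150,490,340),3.1,RK,[],.088)
E
```

```text
True [-79.85 -96.91  89.26] -6.6 33.98
True [-79.86 -96.96  89.3 ] -4.1 34.42
back 34.85 [ 0.4704 -0.1087  0.0904] [ 0.8 -0.   0.5] 0.0005
35.66 [ 0.4622 -0.0396  0.1595] [-0.1 -0.6  0.3] 0.0002
36.67 [ 0.5662 -0.028   0.2397] [0.1 0.5 0.2] 0.0003
```

View pics/w17_ov.png

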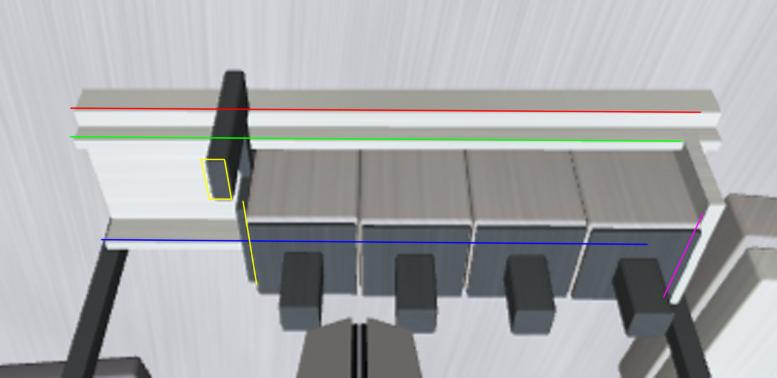

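View pics/t17_ov.png

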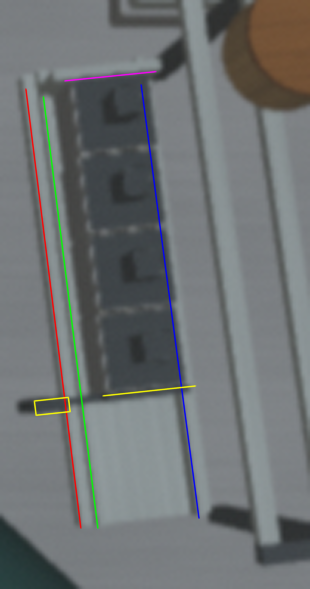

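View pics/s17.png

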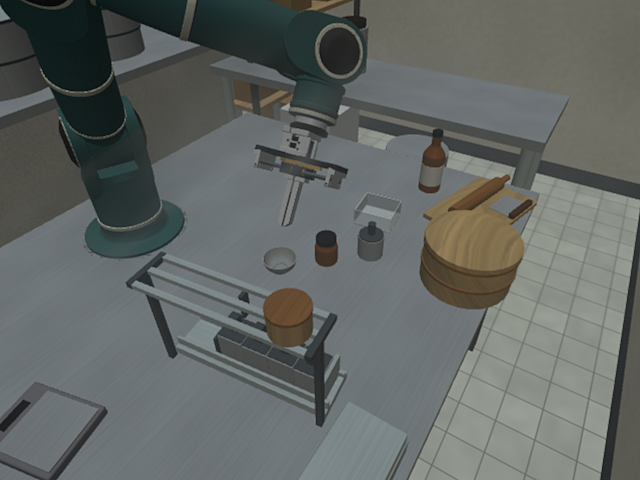

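```bash
python3 - <<'E'
from ov import *
tins=[(*r2w([0,y,0])[:2],RK[2],.02) for y in (121,63,5,-53)]
over("w17",(240,160,370,280),6,RK,tins,.088)
import shutil;shutil.copy("pics/w17_ov.png","pics/w17a.png")
over("w17",(365,160,495,280),6,RK,tins,.088)
E
```

```text
(no output)
```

View pics/w17a.png

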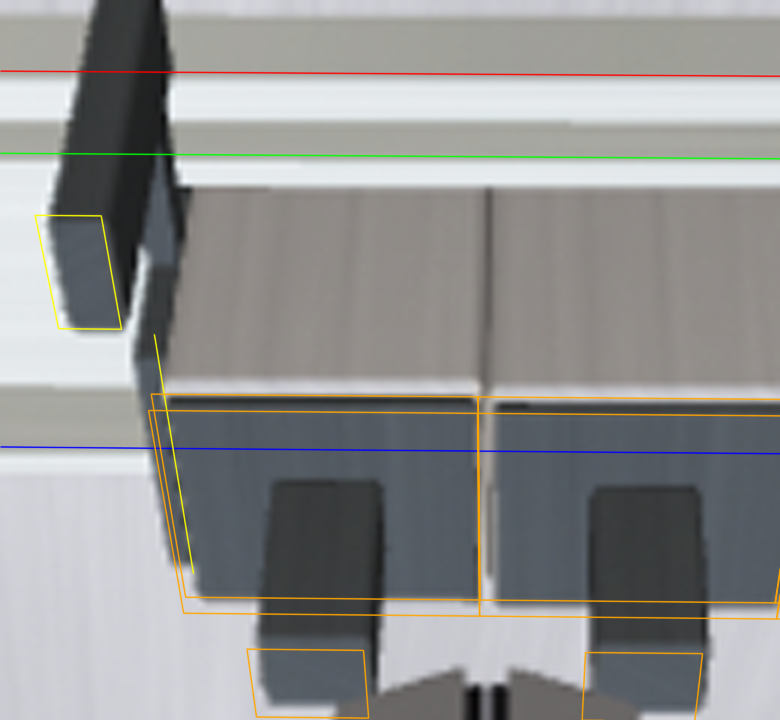

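View pics/w17_ov.png

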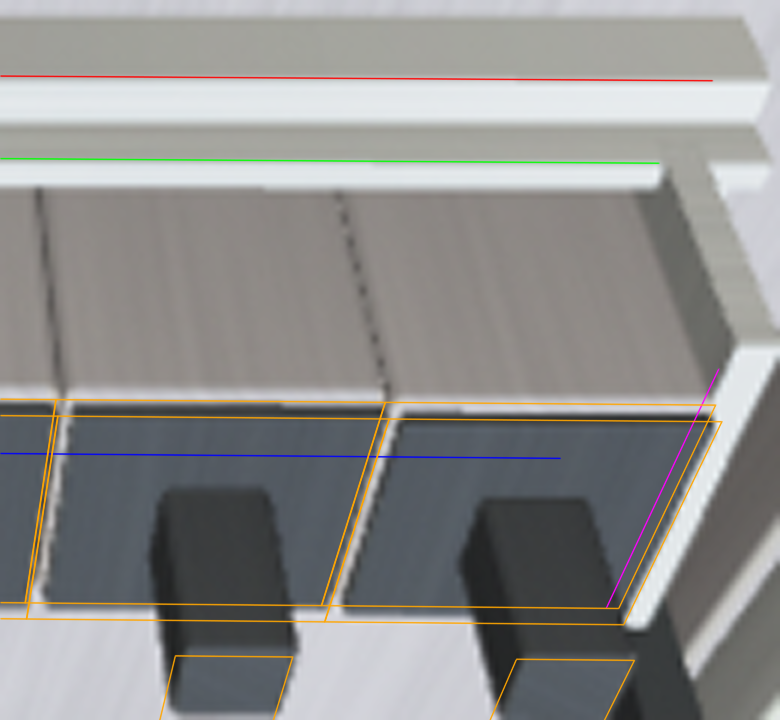

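```bash
python3 - <<'E'
from h import *
robot.sign_off();tm()
E
```

```text
the job is handed in; nothing more can be done
the job is handed in; nothing more can be done
```

I put both square tins from the bench into the row beside tin_d. I then pushed the bookend by its tab until the row stopped against the end wall, backed the gripper away and handed the job in at about 37 s of the 72 s allowed.

- **Placing:** Both tins met the deck with the gripper at 113 mm, the height expected for a tin standing on the 20 mm deck. They looked upright afterwards in the wrist picture.
- **Squeezing:** The row slid at about 4 to 8 N. It then hit a firm stop, where two gentle re-pushes of about 9 N more did not move it. I estimate the highest push at about 22 N, against the 35 N limit; I only read the force between moves, so this peak was not measured.
- **Row check:** The last wrist picture shows the four tins in one line and evenly spaced. I could not read the bookend joint directly. The tins fit the position for a joint value of about 0.088 m, with less than 1 mm of slack by estimate.
- **Disagreement:** The tins, the bookend and the end wall all sit about 1.5 mm further along the row than my rack model says. Because the shift is the same for all of them, I take it as an error in my rack measurement and not as a gap.
- **Bystanders:** In the last scene picture the round tin, bowl, jar and tub look where they were. I checked this only by eye.

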